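# Unplug the tested module and stack the modules on the sloping rack

## Task

The module on the test stand has passed its test: pull the plug straight up out of it and put the plug in the square white tray. Then push the unplugged module along the deck, over the lip and down onto the sloping rack until it lies flat, square and fully against the backstop. Then slide the spare module across the deck and push it down the same way, so that it lies squarely on top of the first one and also fully against the backstop; leave everything else on the bench where it is.

Things in the scene. Friction and masses are not known exactly. Their poses are not given: they have to be found in the camera images.
- stand: fixed grey stand, 245 x 335 mm. Position and yaw (up to 0.22 rad) vary. Frame: z up, y from the level deck downhill to the rack, x across, away from the robot; origin on the bench below the middle of the deck's lip (end of the deck, y = 0). Deck: top 100 mm above the origin, x -175..70, y -180..0 mm, no raised edges, but see the lip. A module pushed in +y along x = 0 tips over the lip.
- lip (a point): point on the deck's top, mid-width of the lip where the deck ends and the rack begins; axes as the stand's. Over the last 45 mm before the lip the deck is cut away to leave room for fingers: there it is only a tongue x -26..26 mm, plus the near side part x -175..-62 mm
- socket (a point): the socket's mouth in the deck's top (stand x 0, y -95 mm), a hole 10 (x) x 16 (y) mm under the docked module. Sprung balls in it hold the plug's shank: it takes a straight upward pull of about 5 to 10 N over the first few mm, then it is free
- rack: sloping steel shelf fixed to the stand, 18 degrees down along the stand's +y, 145 mm wide, 152 mm from its top end (3 mm below the lip) to the backstop, side lips 10 mm high at x +-70 mm. Frame: x as the stand's, y down the slope, z out of the surface; origin on the surface at the foot of the backstop's face, mid-width. A module at home: origin at y -55, z 0 (or 12 on the other module) mm
- backstop_top (a point): top edge of the backstop's face, mid-width, 34 mm out of the rack's surface. A module does not slide home by itself: friction may stop it anywhere on the slope, and it must be pushed (a few N) the rest of the way to the backstop
- docked_module: aluminium sensor module, a plate 92 (x) x 110 (y) x 12 mm, about 0.28 kg, too wide to grasp across, two dark strips on top and a slot 10 x 16 mm through its centre. Origin: centre of its underside, z out of its top. Starts on the deck at stand x 0, y -95 mm, square to the stand, locked to the deck by the plug through its slot
- spare_module: aluminium sensor module, a plate 92 (x) x 110 (y) x 12 mm, about 0.28 kg, too wide to grasp across, two dark strips on top and a slot 10 x 16 mm through its centre. Origin: centre of its underside, z out of its top. Starts loose on the deck beside the docked one, on the robot's side, near stand x -113, y -90 mm, turned up to 0.12 rad
- plug: plug, 66 mm high, 0.06 kg: black head 18 (x) x 28 (y) x 36 mm high (30 to 66 mm above the origin) on a brass shank 8 x 14 x 30 mm, which passes down through the module's slot into the deck's socket, about 1 mm clearance. Origin at the centre of the shank's foot, z up, at the start 18 mm below the deck's top, head resting on the module, axes as the stand's
- tray: fixed square white open tray, 160 x 160 mm, 28 mm high, 4 mm walls and floor, standing on the bench to the right or left of the stand (it swaps places with the dish); origin at the centre of its underside
- dish: bystander: round white ceramic plate, 110 mm wide, 20 mm high, origin at its underside
- bottle: bystander: green bottle with a steel cap, 60 mm wide, 100 mm high, origin at its underside
- jar: bystander: small amber jar, 48 mm wide, 50 mm high, origin at its underside
- cup: bystander: grey cup, 64 mm wide, 80 mm high, origin at its underside
- gauge_box: bystander: black box 70 x 110 x 35 mm, origin at its underside
- driver: bystander: screwdriver lying on the bench

How it is judged:
On the way, in this order (a step that is already met when the one before it is completed fails the run):
1. the plug is clear of the module, above it (z of plug in the frame of stand above 0.118 m), for 0.05 s.
2. the plug lies in the tray, released (x of plug in the frame of tray between -0.078 and 0.078 m and y of plug in the frame of tray between -0.078 and 0.078 m and height (world z) of plug below 0.04 m and linear speed of plug below 0.02 m/s and contact force between the fingers and plug below 0.1 N), for 0.2 s.
3. the first module lies on the rack, home against the backstop (y of docked_module in the frame of rack between -0.06 and -0.05 m and x of docked_module in the frame of rack between -0.022 and 0.022 m and z of docked_module in the frame of rack between -0.003 and 0.003 m and angle between the z axis of docked_module and the z axis of rack, either way round below 0.06 rad and angle between the y axis of docked_module and the y axis of rack, either way round below 0.12 rad and linear speed of docked_module below 0.01 m/s), for 0.3 s.
At the end, for the whole second after the job is handed in: The plug lies in the tray, released. The module that was docked lies flat on the rack and the spare one flat on top of it (3 mm), each with its front edge within 5 mm of the backstop, within 22 mm of the rack's middle and square to it within 0.12 rad, at rest (all of step 2 and all of step 3 and y of spare_module in the frame of rack between -0.06 and -0.05 m and x of spare_module in the frame of rack between -0.022 and 0.022 m and z of spare_module in the frame of rack between 0.009 and 0.015 m and angle between the z axis of spare_module and the z axis of rack, either way round below 0.06 rad and angle between the y axis of spare_module and the y axis of rack, either way round below 0.12 rad and linear speed of spare_module below 0.01 m/s); the robot touches nothing.
It fails at once if a bystander (dish, bottle, jar, cup, box, screwdriver) is pushed more than 30 mm from its place (distance of any of bottle, jar, cup, dish, gauge_box, driver from where it was at the start of the episode above 0.03 m).
It fails at once if a module falls off the stand (height (world z) of any of docked_module, spare_module below 0.03 m).
It also fails if it takes over 72 s, if anything falls off the work surface, if the arm or the gripper's body presses on something with over 40 N, if the wrist force passes 120 N, or if a joint passes its speed limit or range.

## Robot

A 7-joint arm with a two-finger parallel gripper is mounted at the origin on the work surface. World frame = base frame: x ahead of the robot, y to its left, z up, the work surface at z = 0. Lengths are in m, angles in rad, forces in N, time in s.
With the tool pointing down it reaches from about 0.35 to 0.9 m from the base axis. Payload 8.1 kg.
Tool frame: the origin (TCP) lies midway between the tips of the shut fingers; the grasp point (between the pads) lies arm.grip_point_offset behind it (arm.grip_point_offset is the distance from the TCP to the grasp point, in m); y points along the fingers, z is the direction in which the jaws open and shut, and the axes are right-handed (so a half turn about y gives the same grasp; the last joint's range is limited). The gripper opens to 92 mm and grips with 3 to 60 N. Pads are 19 mm wide; open, the fingers measure 130 mm over their backs; the gripper's body (75 mm by 190 mm) begins 47 mm behind the grasp point.
Start: joints at [1.054, 0.434, 0.025, 1.573, -0.012, 1.134, -0.075], TCP at [0.251, -0.572, 0.227] pointing down, gripper open.
Joint ranges: [-2.62, 2.62], [-0.44, 2.09], [-1.27, 1.32], [0.08, 2.57], [-1.32, 4.46], [0.12, 2], [-2.74, 2.74]. Speed limits (rad/s): [2.22, 2.22, 3.01, 3.01, 3.14, 3.14, 3.14].

## Interface

Orientations are given as a rotation vector (axis times angle).
In Python, from cell import arm, get_image, camera_info gives the robot as it stands.
- The arm moves only by the tool carry_out, never from a script. Its argument "steps" is one flat list of numbers, 5 for each row, row after row: the opening, from 0 (shut) to 1 (fully open), then the shift along the world's x, y, z in units of 0.1 m (1.0 is 0.1 m), then the turn about the world's z in units of 45 degrees (1.0 is 45 degrees). In form: [hand, dx, dy, dz, spin, hand, dx, dy, dz, spin, ...]. A call has 1 to 12 rows; each row is the pose to reach, as a shift and turn from the pose commanded when the call began; what a row does not reach only later rows make up. A row lasts 1/10 s, in which the tool goes at most 50 mm and 8.59 degrees, less where a joint would pass 70% of its speed; a pose out of reach is approached as far as the arm can. A call with a number of a shift or a turn outside -1 to 1 is refused whole. A call with a gripper value outside its range is refused whole. The fingers move at their own pace and stop on an object; "grip_force" is the grip in N (left out, the last holds). Time passes only in rows, so rows that repeat a pose let the fingers close. It gives the time, the measured TCP pose, the force and the opening at its end, in the units of the state.
- arm.observe(): the state, without advancing time (a new reading comes with each control period).
- get_image(name): name is "side" or "top"; returns (picture, depth): 420x560x3 uint8, red, green, blue; 420x560 float32, m along the optical axis (not along the pixel's ray), 0 where there is no reading.
- camera_info(name): a dict with "fovy" (degrees; the focal length in pixels is half the picture's height over the tangent of half this angle, whatever the lens; pixels are square), "cx", "cy" (the principal point, pixels), "dist_coeffs" ([k1, k2, p1, p2, k3] as OpenCV has them; the pictures are not rectified), "R" (3x3) and "t" (3): a world point X has camera coordinates R X + t. Camera axes: x right, y down, z forward; pixel columns grow to the right and rows downward; lengths in m; the calibration is good to about 2 mm. A picture is of the moment at which its call begins. camera_info takes no time and is no camera call.
- arm.sign_off(): hands the job in, once; it reports no verdict.
The state is a dict: "clock": time; "joints": joint angles; "dq": joint speeds; "joint_efforts": joint torques, N m; "position": TCP position; "ee_rot": TCP orientation; "force": force on the tool from outside, world axes, zero at the start; "ft_torque": the same for the moment, N m; "width": opening from 0.0 (shut) to 1.0 (fully open).
Only numpy, scipy, OpenCV 4.12 (cv2) and the standard library are available. Lean on these libraries where they do the work, as an engineer would, in place of code of your own. Each camera call takes 0.05 s, during which the arm holds its last target. There are 200 camera calls.

## Working session

There is one attempt and no reset: what is moved stays moved. The work goes in short steps, Python scripts to look and compute and a tool call to move; the robot and the scene stay as the last step left them, time stands still between calls to the robot, and variables do not carry over. Pictures are saved under pics/ and viewed, about 8 in all and at most 12, crops included, and the job is handed in when it is done.

Besides the shell and the picture viewer there is one more tool, called after "Request:" by a JSON object that holds its "name" and its "arguments". carry_out: Moves the arm, as the interface text tells. Shifts and turns lie within -1 to 1; 1 stands for 0.1 m of shift or 45 degrees of turn. Its arguments: {"type":"object","properties":{"steps":{"type":"array","items":{"type":"number"}},"grip_force":{"type":"number"}},"required":["steps"]}

```bash
ls; mkdir -p pics; python3 - <<'E'
from cell import arm,get_image,camera_info
import cv2,numpy as np
print(arm.observe(), arm.grip_point_offset)
for n in("side","top"):
    p,d=get_image(n);cv2.imwrite(f"pics/{n}0.png",p[:,:,::-1]);np.save(f"pics/{n}0.npy",d);c=camera_info(n);print(n,c,(d>0).mean())
E
```

```text
pics
{'clock': 0.0, 'joints': array([ 1.05439612,  0.43522591,  0.0249573 ,  1.57408183, -0.01162424,
        1.13401053, -0.07510543]), 'dq': array([-0.00020686, -0.00050492,  0.00068697, -0.00088318,  0.00019115,
       -0.00066953, -0.00132931]), 'joint_efforts': array([-3.57540257e-04, -6.67848945e+01,  9.84711796e-01, -3.14456463e+01,
       -6.05689245e-02,  4.24838613e-02,  1.96864357e-04]), 'position': array([ 0.25106555, -0.57179837,  0.22594887]), 'ee_rot': array([-0.41884759,  1.99520868, -1.99211395]), 'force': array([0.1069364 , 0.09063497, 0.36168128]), 'ft_torque': array([ 0.00532156, -0.06739358,  0.04146744]), 'width': 0.9979289872233382} 0.0188
side {'fovy': 43.65796044720133, 'cx': 281.59452105561616, 'cy': 211.32788939819858, 'dist_coeffs': array([-0.03587238,  0.        ,  0.        ,  0.        ,  0.        ]), 'R': array([[-0.93608654, -0.35144032, -0.01522114],
       [-0.15297318,  0.44565671, -0.88203702],
       [ 0.31676678, -0.82333456, -0.47093419]]), 't': array([0.58471116, 0.19171635, 1.28809873])} 0.9957015306122449
top {'fovy': 49.97005791516561, 'cx': 275.61928658438165, 'cy': 211.1384492371956, 'dist_coeffs': array([-0.00731468,  0.        ,  0.        ,  0.        ,  0.        ]), 'R': array([[-0.01892155, -0.9995578 , -0.0229384 ],
       [-0.98843726,  0.0221534 , -0.15000334],
       [ 0.15044518,  0.01983488, -0.98841936]]), 't': array([0.01691706, 0.62850403, 1.24117573])} 0.9960501700680272
```

View pics/top0.png

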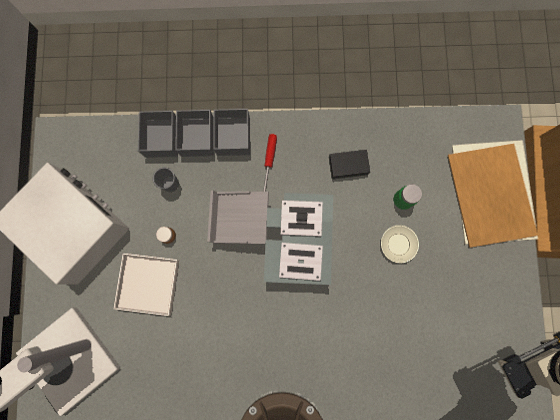

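View pics/side0.png

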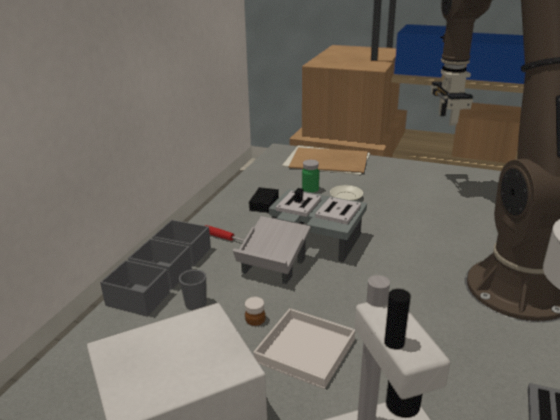

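The top view shows the docked module and its plug at about (302,218), the spare module at (301,262), the rack at (240,217) downhill to the left, the tray at (147,285), the dish at (399,244) and the jar at (165,234). The side view agrees: plug at (298,196), tray at (306,346). Next I'll measure these.

```bash
cat > h.py <<'E'
import cv2,numpy as np
from cell import camera_info,get_image,arm
def K(n):
    c=camera_info(n);f=210/np.tan(np.radians(c["fovy"])/2)
    return np.array([[f,0,c["cx"]],[0,f,c["cy"]],[0,0,1]]),c["dist_coeffs"],c["R"],c["t"]
def cloud(n,d):
    k,D,R,t=K(n);v,u=np.mgrid[:420,:560]
    p=cv2.undistortPoints(np.stack([u,v],-1).reshape(-1,1,2).astype(float),k,D)[:,0]
    X=np.c_[p,np.ones(len(p))]*d.reshape(-1,1)
    return ((X-t)@R).reshape(420,560,3)
def rect(P):
    (c,s,a)=cv2.minAreaRect((P[:,:2]*1000).astype(np.float32));return np.round(c,1),np.round(s,1),round(a,2)
E
cat > m.py <<'E'
from h import *
for n in("top","side"):
    im=cv2.imread(f"pics/{n}0.png");X=cloud(n,np.load(f"pics/{n}0.npy"));g=im.min(2)
    Z=X[...,2];roi=(abs(X[...,0]-.6)<.25)&(abs(X[...,1]-.05)<.25)
    print(n)
    def comps(m,mn,lab):
        k,l,s,c=cv2.connectedComponentsWithStats(m.astype(np.uint8),connectivity=4)
        for i in range(1,k):
            if s[i,4]>=mn:
                P=X[l==i];print(lab,s[i,4],np.round(c[i]),rect(P),"z",np.round(np.median(P[:,2]),4))
    comps((g>165)&(Z>.09)&(Z<.13)&roi,60,"white mod")
    comps((Z>.107)&(Z<.125)&roi,60,"mod z")
    comps((Z>.093)&(Z<.106)&roi,60,"deck z")
    comps((Z>.135)&(Z<.17)&roi,5,"plug")
    comps((Z>.015)&(Z<.04)&(abs(X[...,1]-.4)<.2)&(abs(X[...,0]-.45)<.15),40,"tray")
E
python3 m.py
```

```text
top
white mod 894 [301. 218.] (array([600.8, -67. ]), array([111.1,  94.5]), 86.45) z 0.1116
white mod 1018 [301. 261.] (array([483.5, -61.3]), array([110.2,  93.1]), 84.25) z 0.1115
mod z 1263 [301. 218.] (array([598.8, -66. ]), array([109.9,  92.9]), 86.17) z 0.1118
mod z 1371 [300. 262.] (array([482.1, -61.1]), array([110.1,  92. ]), 84.19) z 0.1118
deck z 2870 [298. 239.] (array([547.8, -48.9]), array([198.2, 246. ]), 86.37) z 0.0994
plug 79 [302. 216.] (array([598.1, -65.9]), array([24. , 18.8]), 88.4) z 0.1467
tray 229 [100. 255.] (array([513.2, 515.3]), array([  8.7, 219.6]), 48.74) z 0.0275
tray 57 [170. 237.] (array([565.2, 315.2]), array([25. , 46.2]), 65.8) z 0.0233
tray 451 [144. 286.] (array([429.2, 381.8]), array([163.8, 160.4]), 82.23) z 0.0258
tray 382 [ 76. 322.] (array([334.7, 565.8]), array([68.4, 66.4]), 88.17) z 0.0294
side
mod z 597 [298. 203.] (array([598., -65.]), array([117.6,  95.1]), 86.06) z 0.1128
mod z 710 [338. 209.] (array([481.1, -61.1]), array([119.4,  94.4]), 84.79) z 0.1128
deck z 1439 [314. 217.] (array([545.6, -49.2]), array([211.5, 247.7]), 85.38) z 0.1002
plug 68 [298. 192.] (array([595.9, -65. ]), array([32.4, 19.8]), 74.08) z 0.1456
tray 183 [255. 316.] (array([561.2, 336.2]), array([46.6, 29.9]), 29.54) z 0.025
tray 1301 [304. 346.] (array([429.2, 380.9]), array([163.8, 163.3]), 82.34) z 0.0243
tray 58 [263. 416.] (array([437.3, 594.8]), array([16.1,  4.7]), 44.03) z 0.0313
tray 59 [338. 417.] (array([314.2, 551.9]), array([33.1, 12.3]), 22.16) z 0.0302
```

```bash
python3 - <<'E'
from h import *
from scipy.spatial.transform import Rotation as R
o=arm.observe();M=R.from_rotvec(o["ee_rot"]).as_matrix();print(M.round(3))
z=M[:,2];print("jaw yaw deg",np.degrees(np.arctan2(z[1],z[0])))
# rack points in stand frame from both views
a=np.radians(-3.75);ex=np.array([np.cos(a),np.sin(a)]);ey=np.array([-ex[1],ex[0]])
O=np.array([.5985,-.0658])+.095*ey;print("lip",O)
for n in("top","side"):
    X=cloud(n,np.load(f"pics/{n}0.npy")).reshape(-1,3);q=X[:,:2]-O;sx,sy=q@ex,q@ey
    for y in np.arange(-.2,.19,.01):
        m=(abs(sx)<.05)&(abs(sy-y)<.004)&(X[:,2]>.02);
        if m.sum()>3:print(f"{y:.2f}:{np.median(X[m,2])*1000:.0f}",end=" ")
    print()
    m=(sy>.05)&(sy<.11)&(abs(sx)<.1)&(X[:,2]>.03);print("rack x range",np.percentile(sx[m],[0.5,50,99.5]))
    m=(sy>-.17)&(sy<-.05)&(sx>-.25)&(sx<.15)&(X[:,2]>.09);print("deck x",np.percentile(sx[m],[.3,99.7]))
E
```

```text
[[-0.916 -0.001  0.402]
 [-0.402  0.001 -0.916]
 [ 0.    -1.    -0.001]]
jaw yaw deg -66.29694181837073
lip [0.6047133 0.0289966]
-0.18:99 -0.17:100 -0.16:100 -0.15:109 -0.14:112 -0.13:112 -0.12:112 -0.11:112 -0.10:113 -0.09:112 -0.08:112 -0.07:111 -0.06:112 -0.05:111 -0.04:110 -0.03:99 -0.02:100 -0.01:100 0.00:96 0.01:93 0.02:90 0.03:87 0.04:83 0.05:80 0.06:78 0.07:74 0.08:71 0.09:67 0.10:64 0.11:61 0.12:58 0.13:54 0.14:51 0.15:67 0.16:81 
rack x range [-0.07261337 -0.00172354  0.07083022]
deck x [-0.17375318  0.06913735]
-0.18:101 -0.17:102 -0.15:112 -0.14:113 -0.13:113 -0.12:113 -0.11:113 -0.10:114 -0.09:114 -0.08:115 -0.07:113 -0.06:113 -0.05:102 -0.04:106 -0.03:101 -0.02:101 -0.01:101 0.00:97 0.01:94 0.02:90 0.03:87 0.04:84 0.05:81 0.06:78 0.07:74 0.08:71 0.09:68 0.10:64 0.11:61 0.12:60 0.15:51 0.16:76 
rack x range [-0.07426708 -0.00375158  0.07096257]
deck x [-0.17673355  0.06776006]
```

Request:
{"name": "carry_out", "arguments": {"steps": [1,0.35,0.5,0,0.14,1,0.69,1,0,0.278,1,0.69,1,0,0.278]}}

```text
clock: 0.4
position: [0.3234, -0.4678, 0.2264]
ee_rot: [-0.613, 1.855, -1.851]
force: [0.3, -0.5, -0.1]
width: 0.999
```

Request:
{"name": "carry_out", "arguments": {"steps": [1,0.35,0.5,0,0.14,1,0.69,1,0,0.278,1,0.69,1,0,0.278]}}

```text
clock: 0.7
position: [0.3921, -0.3675, 0.2266]
ee_rot: [-0.782, 1.712, -1.709]
force: [-0.7, 0.0, 0.2]
width: 1.001
```

Request:
{"name": "carry_out", "arguments": {"steps": [1,0.35,0.5,0,0.14,1,0.69,1,0,0.278,1,0.69,1,0,0.278]}}

```text
clock: 1.0
position: [0.4608, -0.2673, 0.2267]
ee_rot: [-0.932, 1.563, -1.561]
force: [-0.2, -0.3, -0.1]
width: 1.005
```

Request:
{"name": "carry_out", "arguments": {"steps": [1,0.35,0.5,0,0.14,1,0.69,1,0,0.278,1,0.69,1,0,0.278]}}

```text
clock: 1.3
position: [0.5294, -0.167, 0.2267]
ee_rot: [-1.064, 1.409, -1.407]
force: [-0.7, 0.3, -0.7]
width: 1.002
```

Request:
{"name": "carry_out", "arguments": {"steps": [1,0.35,0.5,0,0.14,1,0.69,1,0,0.278,1,0.69,1,0,0.278,1,0.69,1,0,0.278,1,0.69,1,0,0.278]}}

```text
clock: 1.8
position: [0.5959, -0.0724, 0.2261]
ee_rot: [-1.179, 1.258, -1.257]
force: [-0.1, -1.2, -0.2]
width: 1.003
```

Request:
{"name": "carry_out", "arguments": {"steps": [1,0.02,0.06,-0.3,0,1,0.02,0.06,-0.7,0,1,0.02,0.06,-0.9,0,1,0.02,0.06,-1,0,1,0.02,0.06,-1,0]}}

```text
clock: 2.3
position: [0.5971, -0.0678, 0.1257]
ee_rot: [-1.179, 1.26, -1.258]
force: [-0.2, -0.4, 0.1]
width: 1.003
```

Request:
{"name": "carry_out", "arguments": {"steps": [1,0,0,-0.08,0,0,0,0,-0.08,0,0,0,0,-0.08,0,0,0,0,-0.08,0,0,0,0,-0.08,0,0,0,0,-0.08,0,0,0,0,-0.08,0,0,0,0,-0.08,0,0,0,0,-0.08,0], "grip_force": 35}}

```text
clock: 3.2
position: [0.5983, -0.0663, 0.1187]
ee_rot: [-1.178, 1.257, -1.257]
force: [-0.5, 0.3, -0.5]
width: 0.35
```

Request:
{"name": "carry_out", "arguments": {"steps": [0,0,0,0,0,0,0,0,0,0,0,0,0,0,0,0,0,0,0,0,0,0,0,0,0]}}

```text
clock: 3.7
position: [0.5983, -0.0663, 0.1187]
ee_rot: [-1.178, 1.257, -1.257]
force: [-0.3, -0.1, -0.2]
width: 0.193
```

Request:
{"name": "carry_out", "arguments": {"steps": [0,0,0,0.05,0,0,0,0,0.1,0,0,0,0,0.15,0,0,0,0,0.25,0,0,0,0,0.4,0,0,0,0,0.6,0,0,0,0,0.8,0]}}

```text
clock: 4.4
position: [0.5983, -0.0662, 0.2003]
ee_rot: [-1.177, 1.257, -1.257]
force: [0.0, -0.2, -1.3]
width: 0.194
```

Request:
{"name": "carry_out", "arguments": {"steps": [0,-0.15,0.4,0,0,0,-0.34,0.9,0,0,0,-0.34,0.9,0,0]}}

```text
clock: 4.7
position: [0.5623, 0.0314, 0.2005]
ee_rot: [-1.178, 1.252, -1.248]
force: [0.5, -0.2, -0.0]
width: 0.196
```

Request:
{"name": "carry_out", "arguments": {"steps": [0,-0.17,0.45,0,0,0,-0.34,0.9,0,0]}}

```text
clock: 4.9
position: [0.5303, 0.114, 0.1997]
ee_rot: [-1.175, 1.258, -1.26]
force: [0.4, 1.4, 0.1]
width: 0.194
```

Request:
{"name": "carry_out", "arguments": {"steps": [0,-0.17,0.45,0,0,0,-0.34,0.9,0,0]}}

```text
clock: 5.1
position: [0.4957, 0.2054, 0.1999]
ee_rot: [-1.176, 1.256, -1.258]
force: [0.5, 1.6, -0.1]
width: 0.193
```

Request:
{"name": "carry_out", "arguments": {"steps": [0,-0.17,0.45,0,0,0,-0.34,0.9,0,0]}}

```text
clock: 5.3
position: [0.4616, 0.2955, 0.1999]
ee_rot: [-1.176, 1.256, -1.257]
force: [1.2, 1.1, -0.3]
width: 0.195
```

Request:
{"name": "carry_out", "arguments": {"steps": [0,-0.17,0.45,0,0,0,-0.34,0.9,0,0,0,-0.34,0.9,-0.2,0,0,-0.34,0.9,-0.5,0,0,-0.34,0.9,-0.8,0,0,-0.34,0.9,-1,0,0,-0.34,0.9,-1,0]}}

```text
clock: 6.0
position: [0.4273, 0.3824, 0.0969]
ee_rot: [-1.182, 1.257, -1.258]
force: [-0.1, -1.1, -0.1]
width: 0.197
```

Request:
{"name": "carry_out", "arguments": {"steps": [0,0,0,-0.3,0,0,0,0,-0.5,0,0,0,0,-0.52,0,0,0,0,-0.52,0]}}

```text
clock: 6.4
position: [0.4287, 0.3843, 0.048]
ee_rot: [-1.177, 1.257, -1.257]
force: [-1.0, -1.1, 0.1]
width: 0.192
```

Request:
{"name": "carry_out", "arguments": {"steps": [0,0,0,-0.05,0,0,0,0,-0.05,0,0.7,0,0,-0.05,0,0.7,0,0,-0.05,0,0.7,0,0,-0.05,0,0.7,0,0,-0.05,0,0.7,0,0,-0.05,0,0.7,0,0,-0.05,0]}}

```text
clock: 7.2
position: [0.4283, 0.3838, 0.0418]
ee_rot: [-1.178, 1.257, -1.257]
force: [-0.5, 0.5, 0.4]
width: 0.66
```

Request:
{"name": "carry_out", "arguments": {"steps": [0.7,0,0,0.3,0,0.7,0,0,0.8,0,0.7,0,0,1,0]}}

```text
clock: 7.5
position: [0.4291, 0.3853, 0.1456]
ee_rot: [-1.173, 1.257, -1.256]
force: [0.6, 0.2, 0.2]
width: 0.7
```

Request:
{"name": "carry_out", "arguments": {"steps": [0.7,0,0,0.4,0,0.7,0,0,0.7,0,0.7,0,0,0.7,0]}}

```text
clock: 7.8
position: [0.4296, 0.3858, 0.2162]
ee_rot: [-1.17, 1.256, -1.256]
force: [1.1, 0.3, -1.6]
width: 0.701
```

```bash
cat > plug.py <<'E'
from h import *
o=arm.observe();print(o["clock"],o["position"].round(4),o["width"])
p,d=get_image("top");cv2.imwrite("pics/top1.png",p[:,:,::-1]);X=cloud("top",d)
T=np.array([.429,.3815]);m=(abs(X[...,:2]-T).max(2)<.07)&(X[...,2]>.012)&(X[...,2]<.1);P=X[m]
print(len(P),P.mean(0),P[:,2].max(),rect(P))
E
python3 plug.py
```

```text
7.8 [0.4296 0.3858 0.2162] 0.7005334538731889
103 [0.41799235 0.3798988  0.05655885] 0.07546559252024647 (array([399.3, 378.3]), array([ 78.5, 132.9]), 0.33)
```

Request:
{"name": "carry_out", "arguments": {"steps": [0.7,0.14,-0.44,0,0,0.7,0.27,-0.87,0,0]}}

```text
clock: 8.05
position: [0.4545, 0.2963, 0.2105]
ee_rot: [-1.181, 1.256, -1.255]
force: [1.7, -0.9, 0.1]
width: 0.696
```

Request:
{"name": "carry_out", "arguments": {"steps": [0.7,0.14,-0.44,0,0,0.7,0.27,-0.87,0,0]}}

```text
clock: 8.25
position: [0.482, 0.2074, 0.2104]
ee_rot: [-1.18, 1.258, -1.257]
force: [1.5, 0.2, -0.3]
width: 0.701
```

Request:
{"name": "carry_out", "arguments": {"steps": [0.7,0.14,-0.44,0,0,0.7,0.27,-0.87,0,0]}}

```text
clock: 8.45
position: [0.509, 0.1204, 0.2105]
ee_rot: [-1.179, 1.258, -1.257]
force: [0.8, -0.4, -1.1]
width: 0.699
```

Request:
{"name": "carry_out", "arguments": {"steps": [0.7,0.14,-0.44,0,0,0.7,0.27,-0.87,0,0]}}

```text
clock: 8.65
position: [0.5359, 0.0335, 0.2106]
ee_rot: [-1.179, 1.258, -1.257]
force: [0.8, 0.7, -0.6]
width: 0.702
```

Request:
{"name": "carry_out", "arguments": {"steps": [0.7,0.14,-0.44,0,0,0.7,0.27,-0.87,0,0]}}

```text
clock: 8.85
position: [0.5629, -0.0534, 0.2104]
ee_rot: [-1.179, 1.259, -1.257]
force: [1.6, 0.3, 1.2]
width: 0.7
```

Request:
{"name": "carry_out", "arguments": {"steps": [0.7,0.14,-0.44,0,0,0.7,0.27,-0.87,0,0,0.7,0.27,-0.87,-0.3,0,0.7,0.27,-0.87,-0.6,0,0.7,0.27,-0.87,-0.6,0,0.7,0.27,-0.87,-0.6,0]}}

```text
clock: 9.45
position: [0.5896, -0.1379, 0.1511]
ee_rot: [-1.179, 1.259, -1.255]
force: [0.1, 0.2, 0.8]
width: 0.697
```

```bash
cat >> h.py <<'E'
from scipy.spatial.transform import Rotation as Ro
a=np.radians(-3.75);ex=np.array([np.cos(a),np.sin(a)]);ey=np.array([-ex[1],ex[0]]);O=np.array([.6042,.029])
def st():
    o=arm.observe();q=o["position"][:2]-O;z=Ro.from_rotvec(o["ee_rot"]).as_matrix()[:,2]
    print("t",round(o["clock"],2),"pos",o["position"].round(4),"stand mm",np.round([q@ex*1e3,q@ey*1e3],1),"jaw yaw",np.degrees(np.arctan2(z[1],z[0])).round(2),"w",round(o["width"]*92,1),"F",o["force"].round(1))
E
python3 -c "from h import *;st()"
```

```text
t 9.45 pos [ 0.5896 -0.1379  0.1511] stand mm [  -3.6 -167.5] jaw yaw -3.71 w 64.2 F [0.1 0.2 0.8]
```

View pics/top1.png

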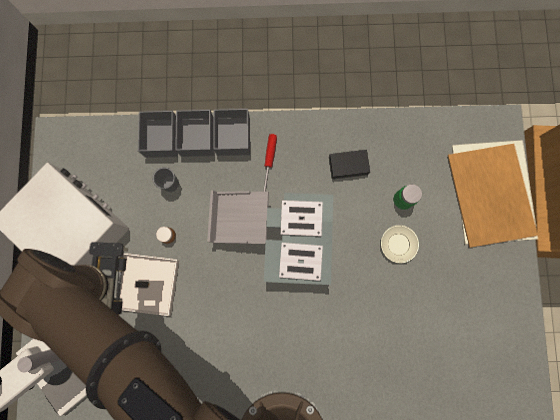

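Request:
{"name": "carry_out", "arguments": {"steps": [0.7,0.035,0,-0.2,0,0.7,0.035,0,-0.38,0,0.7,0.035,0,-0.47,0,0.7,0.035,0,-0.47,0]}}

```text
clock: 9.85
position: [0.5936, -0.138, 0.1047]
ee_rot: [-1.178, 1.257, -1.256]
force: [-0.0, -0.4, 0.5]
width: 0.7
```

Request:
{"name": "carry_out", "arguments": {"steps": [0.7,0.003,0.05,0,0,0.7,0.007,0.1,0,0,0.7,0.013,0.2,0,0,0.7,0.02,0.3,0,0,0.7,0.026,0.4,0,0,0.7,0.033,0.5,0,0,0.7,0.033,0.5,0,0]}}

```text
clock: 10.55
position: [0.5972, -0.0852, 0.1048]
ee_rot: [-1.178, 1.256, -1.254]
force: [1.0, -0.3, -0.2]
width: 0.702
```

```bash
python3 -c "from h import *;st()"
```

```text
t 10.55 pos [ 0.5972 -0.0852  0.1048] stand mm [   0.5 -114.4] jaw yaw -3.57 w 64.6 F [ 1.  -0.3 -0.2]
```

Request:
{"name": "carry_out", "arguments": {"steps": [0.7,0.007,0.1,0,0,0.7,0.013,0.2,0,0,0.7,0.02,0.3,0,0,0.7,0.026,0.4,0,0,0.7,0.033,0.5,0,0,0.7,0.039,0.6,0,0,0.7,0.046,0.7,0,0,0.7,0.046,0.7,0,0]}}

```text
clock: 11.35
position: [0.6019, -0.0155, 0.1049]
ee_rot: [-1.177, 1.256, -1.254]
force: [-0.1, 0.8, -0.4]
width: 0.698
```

```bash
cat > v.py <<'E'
from h import *
import sys
st();out=[]
for n in("top","side"):
    p,d=get_image(n);np.save(f"pics/{n}_{sys.argv[1]}.npy",d)
    c=p[140:320,190:370] if n=="top" else p[150:300,210:390]
    out.append(cv2.resize(c,(540,540 if n=="top" else 450),interpolation=cv2.INTER_CUBIC)[:450]);
o=np.hstack(out);o=cv2.resize(o,(800,333));cv2.imwrite(f"pics/{sys.argv[1]}.png",o[:,:,::-1])
E
python3 v.py a
```

```text
t 11.35 pos [ 0.6019 -0.0155  0.1049] stand mm [  0.6 -44.6] jaw yaw -3.6 w 64.3 F [-0.1  0.8 -0.4]
```

View pics/a.png

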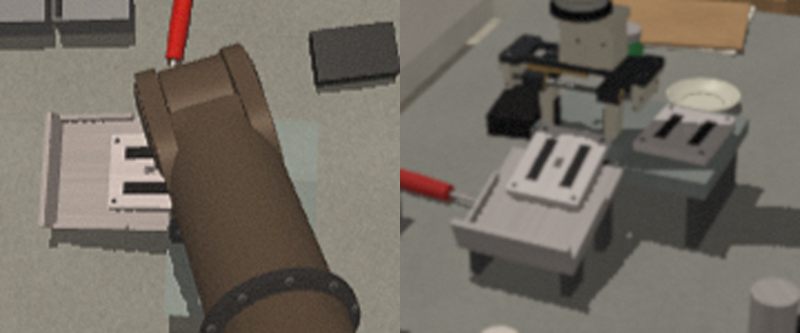

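Request:
{"name": "carry_out", "arguments": {"steps": [0.7,0.007,0.1,0,0,0.7,0.013,0.2,-0.02,0,0.7,0.02,0.3,-0.05,0,0.7,0.026,0.4,-0.06,0,0.7,0.033,0.5,-0.09,0,0.7,0.039,0.6,-0.12,0,0.7,0.039,0.6,-0.12,0]}}

```text
clock: 12.15
position: [0.6063, 0.0342, 0.0957]
ee_rot: [-1.182, 1.255, -1.27]
force: [-10.7, -22.5, 35.3]
width: 0.699
```

```bash
python3 v.py b
```

```text
t 12.15 pos [0.6063 0.0342 0.0957] stand mm [1.8 5.3] jaw yaw -4.03 w 64.3 F [-10.7 -22.5  35.3]
```

View pics/b.png

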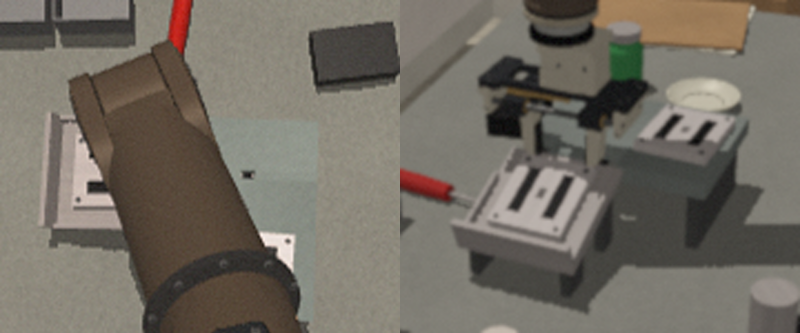

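Request:
{"name": "carry_out", "arguments": {"steps": [0.7,0,-0.02,0.04,0,0.7,0,-0.02,0.09,0,0.7,0,0,0.09,0,0.7,0,0,0.09,0]}}

```text
clock: 12.65
position: [0.6059, 0.0432, 0.1019]
ee_rot: [-1.177, 1.256, -1.256]
force: [0.4, 0.0, 4.4]
width: 0.699
```

```bash
python3 - <<'E'
from h import *
st()
for n in("top","side"):
    p,d=get_image(n);X=cloud(n,d);q=X[...,:2]-O;sx,sy=q@ex,q@ey
    m=(p.min(2)>175)&(sy>0)&(sy<.14)&(abs(sx)<.066)&(X[...,2]<.105)&(X[...,2]>.05)
    P=np.c_[sx[m],sy[m],X[...,2][m]];k=P[:,0]
    print(n,len(P),rect(P),P[:,:2].min(0),P[:,:2].max(0)); cv2.imwrite(f"pics/mask_{n}.png",m*np.uint8(255))
    s=np.linspace(.0,.15,31)
    for y in s:
        mm=(abs(sx)<.04)&(abs(sy-y)<.003)&(X[...,2]>.03)&(X[...,2]<.12)
        if mm.sum()>2:print(f"{y*1e3:.0f}:{np.median(X[...,2][mm])*1e3:.0f}",end=" ")
    print()
E
```

```text
t 12.65 pos [0.6059 0.0432 0.1019] stand mm [ 0.8 14.2] jaw yaw -3.67 w 64.3 F [0.4 0.  4.4]
top 195 (array([  3.1, 104. ]), array([86.1, 48.1]), 0.51) [-0.04018338  0.07953923] [0.0459202  0.12770307]
80:84 85:82 90:79 95:79 100:77 105:76 110:73 115:72 120:71 125:68 130:56 135:53 140:51 145:54 150:66 Traceback (most recent call last):
  File "<stdin>", line 7, in <module>
    return umr_minimum(a, axis, None, out, keepdims, initial, where)
ValueError: zero-size array to reduction operation minimum which has no identity
```

Request:
{"name": "carry_out", "arguments": {"steps": [0.7,0,-0.04,0,0,0.7,0,-0.03,-0.03,0,0.7,0,0.02,-0.045,0,0.7,0.003,0.06,-0.055,0,0.7,0.006,0.1,-0.065,0,0.7,0.009,0.14,-0.078,0,0.7,0.012,0.18,-0.088,0,0.7,0.012,0.18,-0.088,0]}}

```text
clock: 13.55
position: [0.6068, 0.0601, 0.0928]
ee_rot: [-1.178, 1.257, -1.257]
force: [0.5, -0.4, 0.6]
width: 0.699
```

```bash
cat > f.py <<'E'
from h import *
st()
p,d=get_image("top");X=cloud("top",d);q=X[...,:2]-O;sx,sy=q@ex,q@ey
for x0 in(-.03,0,.03):
  for y in np.arange(.03,.165,.005):
    mm=(abs(sx-x0)<.012)&(abs(sy-y)<.003)&(X[...,2]>.03)&(X[...,2]<.12)
    if mm.sum()>2:print(f"{y*1e3:.0f}:{np.median(X[...,2][mm])*1e3:.0f}",end=" ")
  print()
E
python3 f.py
```

```text
t 13.55 pos [0.6068 0.0601 0.0928] stand mm [ 0.5 31.2] jaw yaw -3.71 w 64.3 F [ 0.5 -0.4  0.6]
100:77 105:77 110:73 115:72 120:72 125:70 130:68 135:66 140:64 145:62 150:68 155:80 160:81 
120:71 125:69 130:67 135:66 140:63 145:61 150:66 155:79 160:81 
140:65 145:63 150:69 155:80 160:81
```

Request:
{"name": "carry_out", "arguments": {"steps": [0.7,0.001,0.02,-0.004,0,0.7,0.002,0.03,-0.004,0,0.7,0.003,0.04,-0.004,0,0.7,0.003,0.04,-0.004,0]}}

```text
clock: 14.0
position: [0.6069, 0.0609, 0.0926]
ee_rot: [-1.179, 1.258, -1.261]
force: [-1.7, -7.8, 3.1]
width: 0.698
```

Request:
{"name": "carry_out", "arguments": {"steps": [0.7,0,-0.04,0,0,0.7,0,-0.15,0.05,0,0.7,0,-0.2,0.5,0,0.7,0,-0.2,0.9,0,0.7,-0.1,-0.3,0.9,-0.19,0.7,-0.3,-0.4,0.9,-0.38,0.7,-0.5,-0.5,0.9,-0.57,0.7,-0.7,-0.6,0.9,-0.76,0.7,-0.9,-0.6,0.9,-0.95,0.7,-0.9,-0.6,0.9,-1,0.7,-0.9,-0.6,0.9,-1,0.7,-0.9,-0.6,0.9,-1]}}

```text
clock: 15.2
position: [0.5176, 0.0037, 0.1829]
ee_rot: [-0.679, 1.801, -1.801]
force: [-0.2, 0.5, -0.6]
width: 0.702
```

Request:
{"name": "carry_out", "arguments": {"steps": [0.7,-0.3,-0.2,0,-0.19,0.7,-0.6,-0.4,0,-0.38,0.7,-0.98,-0.6,0,-0.57,0.7,-0.98,-0.6,0,-0.76,0.7,-0.98,-0.6,0,-0.95,0.7,-0.98,-0.6,0,-1,0.7,-0.98,-0.6,0,-1]}}

```text
clock: 15.9
position: [0.4196, -0.0563, 0.1827]
ee_rot: [-0.071, -2.189, 2.189]
force: [-0.2, 1.1, 0.4]
width: 0.699
```

```bash
python3 f.py; python3 v.py c
```

```text
t 15.9 pos [ 0.4196 -0.0563  0.1827] stand mm [-178.6  -97.2] jaw yaw -93.69 w 64.3 F [-0.2  1.1  0.4]
30:88 35:86 40:88 45:95 50:92 55:92 60:91 65:88 70:87 75:85 80:83 85:81 90:80 95:79 100:77 105:75 110:73 115:73 120:71 125:69 130:66 135:65 140:62 145:62 150:68 155:79 160:80 
30:87 35:85 40:87 45:94 50:94 55:92 60:89 65:87 70:86 75:84 80:82 85:82 90:80 95:75 100:73 105:75 110:74 115:71 120:69 125:67 130:67 135:66 140:65 145:62 150:67 155:80 160:80 
30:86 35:85 40:86 45:95 50:92 55:91 60:91 65:88 70:86 75:84 80:84 85:82 90:80 95:79 100:78 105:74 110:75 115:73 120:70 125:68 130:67 135:65 140:63 145:63 150:68 155:79 160:80 
t 15.95 pos [ 0.4195 -0.0562  0.1826] stand mm [-178.7  -97.1] jaw yaw -93.61 w 64.2 F [ 0.8  0.6 -0.2]
```

View pics/c.png

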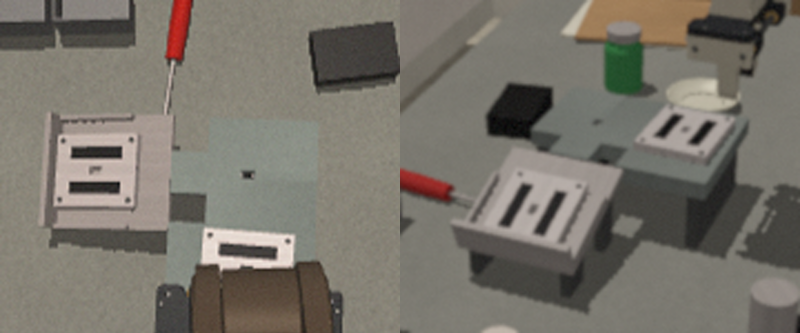

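Request:
{"name": "carry_out", "arguments": {"steps": [0.7,-0.04,0,-0.3,0,0.7,-0.04,0,-0.65,0,0.7,-0.04,0,-0.78,0,0.7,-0.04,0,-0.78,0]}}

```text
clock: 16.45
position: [0.4138, -0.0562, 0.1029]
ee_rot: [-0.066, -2.187, 2.187]
force: [-0.8, 0.4, -0.7]
width: 0.702
```

Request:
{"name": "carry_out", "arguments": {"steps": [0.7,0.08,-0.005,0,0,0.7,0.16,-0.01,0,0,0.7,0.24,-0.016,0,0,0.7,0.34,-0.022,0,0,0.7,0.44,-0.029,0,0,0.7,0.54,-0.035,0,0,0.7,0.64,-0.042,0,0,0.7,0.74,-0.048,0,0,0.7,0.84,-0.055,0,0,0.7,0.94,-0.061,0,0,0.7,0.94,-0.061,0,0]}}

```text
clock: 17.55
position: [0.5115, -0.0624, 0.1047]
ee_rot: [-0.075, -2.19, 2.189]
force: [0.2, 0.5, 0.5]
width: 0.7
```

```bash
python3 -c "from h import *;st()"
```

```text
t 17.55 pos [ 0.5115 -0.0624  0.1047] stand mm [-86.5 -97.3] jaw yaw -93.74 w 64.4 F [0.2 0.5 0.5]
```

Request:
{"name": "carry_out", "arguments": {"steps": [0.7,0.07,-0.005,0,0,0.7,0.14,-0.009,0,0,0.7,0.21,-0.014,0,0,0.7,0.27,-0.018,0,0,0.7,0.31,-0.02,0,0,0.7,0.31,-0.02,0,0,0.7,0.27,-0.02,0,0,0.7,0.15,0,0.1,0,0.7,0.05,0,0.5,0,0.7,-0.4,0,0.8,0,0.7,-0.8,0,0.8,0,0.7,-0.8,0,0.8,0]}}

```text
clock: 18.75
position: [0.423, -0.0626, 0.1855]
ee_rot: [-0.07, -2.186, 2.188]
force: [0.9, -0.8, 0.1]
width: 0.701
```

```bash
cat > s.py <<'E'
from h import *
st()
for n in("top","side"):
    p,d=get_image(n);X=cloud(n,d);q=X[...,:2]-O;sx,sy=q@ex*1,q@ey
    m=(X[...,2]>.107)&(X[...,2]<.122)&(sy>-.19)&(sy<0)&(abs(sx)<.09)
    k,l,s,c=cv2.connectedComponentsWithStats(m.astype(np.uint8),connectivity=4)
    i=1+s[1:,4].argmax();P=np.c_[sx[l==i],sy[l==i]];print(n,len(P),rect(P))
E
python3 s.py
```

```text
t 18.75 pos [ 0.423  -0.0626  0.1855] stand mm [-174.8 -103.3] jaw yaw -93.79 w 64.5 F [ 0.9 -0.8  0.1]
top 1322 (array([  0.5, -96.5]), array([ 92.6, 109.9]), 0.08)
side 657 (array([ -1.3, -95.9]), array([ 92.9, 119.4]), 0.3)
```

Request:
{"name": "carry_out", "arguments": {"steps": [0.7,0.15,-0.1,0,0.19,0.7,0.3,-0.2,0,0.38,0.7,0.5,-0.3,0,0.57,0.7,0.7,-0.4,0,0.76,0.7,0.85,-0.4,0,0.95,0.7,0.85,-0.4,0,1]}}

```text
clock: 19.45
position: [0.5167, -0.1026, 0.1843]
ee_rot: [-0.681, 1.799, -1.799]
force: [-1.4, -0.0, -0.7]
width: 0.7
```

Request:
{"name": "carry_out", "arguments": {"steps": [0.7,0.15,-0.1,0,0.19,0.7,0.3,-0.2,0,0.38,0.7,0.5,-0.3,0,0.57,0.7,0.7,-0.4,0,0.76,0.7,0.85,-0.4,0,0.95,0.7,0.85,-0.4,0,1,0.7,0.85,-0.4,0,1,0.7,0.85,-0.4,0,1]}}

```text
clock: 20.25
position: [0.5992, -0.1423, 0.1843]
ee_rot: [-1.177, 1.259, -1.258]
force: [0.7, -0.2, -0.6]
width: 0.7
```

```bash
python3 -c "from h import *;st()"
```

```text
t 20.25 pos [ 0.5992 -0.1423  0.1843] stand mm [   6.2 -171.3] jaw yaw -3.84 w 64.4 F [ 0.7 -0.2 -0.6]
```

Request:
{"name": "carry_out", "arguments": {"steps": [0.7,-0.06,0,0,0,0.7,-0.06,0,-0.35,0,0.7,-0.06,0,-0.65,0,0.7,-0.06,0,-0.8,0,0.7,-0.06,0,-0.8,0]}}

```text
clock: 20.75
position: [0.5915, -0.1422, 0.1028]
ee_rot: [-1.18, 1.26, -1.255]
force: [0.0, -0.6, 0.7]
width: 0.701
```

Request:
{"name": "carry_out", "arguments": {"steps": [0.7,0.003,0.05,0,0,0.7,0.007,0.1,0,0,0.7,0.013,0.2,0,0,0.7,0.02,0.3,0,0,0.7,0.026,0.4,0,0,0.7,0.033,0.5,0,0,0.7,0.039,0.6,0,0,0.7,0.046,0.7,0,0,0.7,0.052,0.8,0,0,0.7,0.059,0.9,0,0,0.7,0.065,1,0,0,0.7,0.065,1,0,0]}}

```text
clock: 21.95
position: [0.5995, -0.0393, 0.1044]
ee_rot: [-1.178, 1.256, -1.254]
force: [1.0, 0.3, 0.2]
width: 0.703
```

```bash
python3 -c "from h import *;st()"
```

```text
t 21.95 pos [ 0.5995 -0.0393  0.1044] stand mm [ -0.2 -68.4] jaw yaw -3.59 w 64.6 F [1.  0.3 0.2]
```

Request:
{"name": "carry_out", "arguments": {"steps": [0.7,0.005,0.07,0,0,0.7,0.009,0.14,0,0,0.7,0.014,0.21,0,0,0.7,0.018,0.28,0,0,0.7,0.023,0.35,0,0,0.7,0.027,0.42,0,0,0.7,0.032,0.49,0,0,0.7,0.036,0.56,0,0,0.7,0.041,0.63,0,0,0.7,0.046,0.7,0,0,0.7,0.046,0.7,0,0]}}

```text
clock: 23.05
position: [0.6043, 0.0297, 0.1046]
ee_rot: [-1.177, 1.256, -1.255]
force: [0.5, -0.5, 0.3]
width: 0.702
```

```bash
python3 f.py;python3 v.py d
```

```text
t 23.05 pos [0.6043 0.0297 0.1046] stand mm [0.  0.7] jaw yaw -3.64 w 64.5 F [ 0.5 -0.5  0.3]
65:101 70:100 75:99 80:95 85:93 90:93 95:92 100:88 105:88 110:85 115:86 120:82 125:67 130:67 135:66 140:65 145:63 150:69 155:81 160:80 
75:97 80:97 85:94 90:92 95:92 100:89 105:86 110:86 115:86 120:84 125:70 130:66 135:65 140:63 145:61 150:67 155:81 160:81 
95:92 100:90 105:89 110:86 115:85 120:82 125:69 130:68 135:65 140:63 145:62 150:69 155:80 160:82 
t 23.1 pos [0.6041 0.0289 0.1045] stand mm [-0.  -0.1] jaw yaw -3.67 w 64.4 F [ 0.2 -1.1  0.7]
```

View pics/d.png

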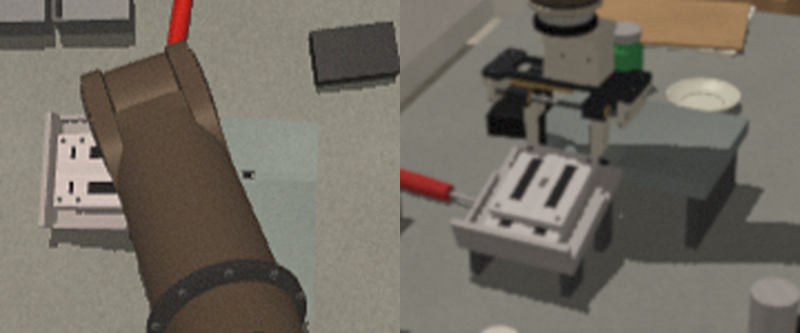

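Request:
{"name": "carry_out", "arguments": {"steps": [0.7,0.003,0.05,0,0,0.7,0.007,0.1,0,0,0.7,0.01,0.15,0,0,0.7,0.013,0.2,-0.01,0,0.7,0.016,0.25,-0.02,0,0.7,0.02,0.3,-0.03,0,0.7,0.022,0.33,-0.03,0,0.7,0.022,0.33,-0.03,0]}}

```text
clock: 24.0
position: [0.6064, 0.0615, 0.1015]
ee_rot: [-1.178, 1.257, -1.256]
force: [-0.3, 0.5, 0.8]
width: 0.7
```

Request:
{"name": "carry_out", "arguments": {"steps": [0.7,0.001,0.02,0,0,0.7,0.003,0.04,0,0,0.7,0.003,0.05,0,0,0.7,0.003,0.05,0,0]}}

```text
clock: 24.4
position: [0.6067, 0.0636, 0.1014]
ee_rot: [-1.179, 1.257, -1.26]
force: [0.1, -5.6, 0.5]
width: 0.698
```

```bash
python3 f.py
```

```text
t 24.4 pos [0.6067 0.0636 0.1014] stand mm [ 0.3 34.7] jaw yaw -3.83 w 64.2 F [ 0.1 -5.6  0.5]
110:87 115:84 120:82 125:81 130:79 135:78 140:77 145:75 150:73 155:78 160:81 
130:79 135:78 140:77 145:75 150:74 155:79 160:81 
145:75 150:73 155:81 160:82
```

Request:
{"name": "carry_out", "arguments": {"steps": [0.7,0,-0.04,0,0,0.7,0,-0.15,0.03,0,0.7,0,-0.2,0.4,0,0.7,0,-0.3,0.9,0,0.7,-0.4,-0.7,1,0,0.7,-0.8,-1,1,0,0.7,-0.8,-1,1,0]}}

```text
clock: 25.15
position: [0.5228, -0.0394, 0.2021]
ee_rot: [-1.178, 1.261, -1.262]
force: [0.5, 0.0, -0.5]
width: 0.701
```

Request:
{"name": "carry_out", "arguments": {"steps": [0.7,-0.4,-0.5,0,0,0.7,-0.8,-1,0,0,0.7,-0.8,-1,0,0,0.7,-0.8,-1,0,0]}}

```text
clock: 25.55
position: [0.444, -0.1383, 0.2017]
ee_rot: [-1.176, 1.262, -1.262]
force: [1.0, 0.1, 0.6]
width: 0.703
```

```bash
cat > e.py <<'E'
from h import *
st();th=np.radians(18);tiles=[]
for n in("top","side"):
    p,d=get_image(n);X=cloud(n,d);q=X[...,:2]-O;sx,sy=q@ex,q@ey;z=X[...,2]
    B=(.1446,.097-.152*np.sin(th));ry=(sy-B[0])*np.cos(th)-(z-B[1])*np.sin(th);rz=(sy-B[0])*np.sin(th)+(z-B[1])*np.cos(th)
    for lo,hi in((.019,.03),):
        m=(rz>lo)&(rz<hi)&(ry>-.14)&(ry<.0)&(abs(sx)<.065);k,l,s,c=cv2.connectedComponentsWithStats(m.astype(np.uint8),connectivity=4)
        m=l==1+s[1:,4].argmax();P=np.c_[sx[m],ry[m]];print(n,"top module rack xy mm",rect(P),"rz",np.percentile(rz[m],[5,50,95]).round(4))
    m=(rz>.006)&(rz<.019)&(ry<-.09)&(ry>-.14)&(abs(sx)<.05);print(" lower rear pts",m.sum(),np.percentile(ry[m],[5,50]).round(4) if m.sum() else "")
    T=np.array([.429,.3815]);m=(abs(X[...,:2]-T).max(2)<.07)&(z>.012)&(z<.1);P=X[m];print(" plug",len(P),np.median(P,0).round(3),P[:,2].max().round(3))
    tiles.append(p)
t=cv2.resize(tiles[0][110:330,100:430],(400,267),interpolation=3);s=cv2.resize(tiles[1][150:390,200:400],(333,400),interpolation=3)
o=np.zeros((400,733,3),np.uint8);o[:267,:400]=t;o[:,400:]=s;cv2.imwrite("pics/end.png",o[:,:,::-1])
E
python3 e.py
```

```text
t 25.55 pos [ 0.444  -0.1383  0.2017] stand mm [-148.9 -177.4] jaw yaw -4.1 w 64.6 F [1.  0.1 0.6]
top top module rack xy mm (array([ -4.3, -55.8]), array([100. , 113.4]), 1.53) rz [0.0202 0.0238 0.0274]
 lower rear pts 65 [-0.1119 -0.1099]
 plug 118 [0.43  0.383 0.066] 0.075
side top module rack xy mm (array([ -1.1, -60.3]), array([105.6,  95. ]), 89.91) rz [0.0207 0.0241 0.0275]
 lower rear pts 11 [-0.1097 -0.1015]
 plug 348 [0.426 0.389 0.048] 0.074
```

View pics/end.png

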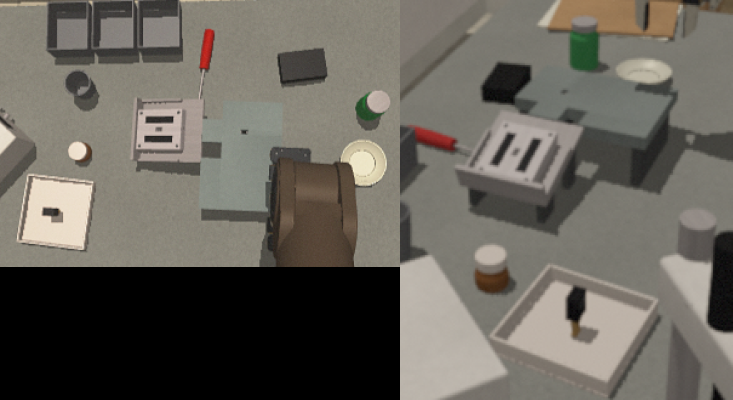

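```bash
python3 -c "
from cell import arm
print(arm.sign_off())"
```

```text
the job is handed in; nothing more can be done
None
```

The job is done and handed in at about 25.6 s of the 72 s allowed; no verdict came back.

- **Plug:** I pulled it straight up and released it near the middle of the tray. It stands upright there rather than lying over, with its foot at floor level.
- **First module:** I pushed it over the lip with two spread fingers and down to the backstop. The final push met about 8 N, and the depth profile then showed it flat, with its front edge at the backstop.
- **Spare module:** I slid it across the deck to within about 1 mm of the middle line and square to the stand. I then pushed it down on top of the first one until it met about 5.6 N at the backstop.
- **Last checks:** The spare's top surface is about 24 mm out of the rack, as two plates should be. The two cameras disagreed on its centre along the slope: the top view gave y -55.8 mm and the side view -60.3 mm, with part of the plate missing from the side outline. I trusted the top view, the contact force and the finger position. The first module's rear edge measured at about -110 mm, as it should. The bystanders look unmoved in the last picture; I did not measure them.
- **One slip:** On the first module's way down the fingertips pressed on the top end of the rack with about 35 N up and 22 N back along it. I raised them and carried on; nothing was seen to shift.

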